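# Refit the push-to-run knob on the drum sander

### The job

The drum sander's push-to-run knob has come off and lies in the wooden parts box: lift the box's lid right back until it rests on its stop, and take the black knob out. Turn it so that its flat matches the flat of the D-shaped shaft on the sander, push it fully home on the shaft, then press knob and shaft down against the spring to the bottom. Finish while still holding the knob pressed down there (do not let go), with the lid left open and the other things on the bench left where they were.

Things in the scene. Friction and masses are not known exactly. Their poses are not given: they have to be found in the camera images.
- box_lid (a joint): hinge of the parts box's plywood lid (about 194 x 294 x 8 mm, about 0.35 kg): 0 rad shut and flat, grows as it opens, 1.85 rad on its stop, leaning a little back past upright. Turns almost freely: let go below about 1.55 rad it falls shut, beyond about 1.7 rad it falls back on to its stop
- lid_hinge (a point): middle of the lid's hinge line, at the height of the box's rim (62 mm above the bench). The hinge line runs along the y axis of parts_box. This point's own axes turn with the lid
- lid_bar (a point): middle of the lid's steel bar handle: a round bar 10 mm thick and 100 mm long, parallel to the hinge line, on two posts at its ends, its centre 34 mm above the lid's upper face, near the edge opposite the hinge. In the lid's frame it lies 176 mm from the hinge line along -x and 42 mm up along z. Pinched across, it can turn between the fingers as the lid swings
- parts_box: open plywood box fixed to the bench, outside 190 mm along its own x, 290 mm along its own y, 62 mm high, walls and floor 8 mm; origin at the centre of its underside, z up. The lid is hinged on its +x wall's rim. In it stand the knob and a spare sanding drum, about 120 mm apart along y, either one at either end
- knob_centre (a point): centre of the black knob, on its axis half-way up: twelve-sided, 42 mm across, 36 mm high, about 0.06 kg, standing upright in the box with the bore underneath. Its z axis points up along its axis; its +x points to the flat side of its bore, and so does the raised pointer rib (22 mm long) on its top, which runs from the middle to the rim. The gripping faces lie at every 30 degrees from +x. The rib adds 1.5 mm to the height
- knob_seat (a point): centre of the end of the knob's blind bore, on its axis 20 mm above its underside (2 mm above its centre), axes as knob_centre. The bore is a D: 18 mm round, its flat 6 mm from the axis on the +x side, 20 mm deep. When the knob is home this point lies on shaft_tip
- sander: bench drum sander, fixed: a low green housing 160 mm along its own x, 290 mm along its own y, its dark top panel 75 mm above the bench; origin at the centre of its underside, z up. On the panel stand the D-shaft at (0, 65 mm) and the sanding drum (41 mm across, its top 102 mm above the panel) at (0, -85 mm)
- shaft_tip (a point): centre of the top end of the sander's upright aluminium D-shaft: 16 mm round, with a flat 5 mm from its axis, top edge chamfered 2 mm. Released, it stands 30 mm above the panel. Its +x axis points out of the flat and is the sander's +x: the flat (milled, duller) faces the long side of the housing that has the small black switch on it; the shaft does not turn. The knob fits in one way only, within about 10 degrees
- run_shaft (a joint): how far the D-shaft is pressed down, in m: 0 released, 0.006 at the bottom. A spring holds it up: it begins to sink at 4.5 N and needs 10 N at the bottom. With the knob home and the shaft at the bottom the knob's underside is still 4 mm above the panel
- spare_drum: bystander: spare sanding drum, rubber and tan abrasive, 31 mm across, 46 mm high, standing in the box; origin under its centre
- sanding_stick: bystander: flat wooden sanding stick, 150 x 26 x 13 mm, on the bench; origin under its centre
- pin_jar: bystander: amber jar with a steel cap, 56 mm across, 75 mm high; origin under its centre
- handle_block: bystander: dark wooden handle block, 120 x 40 x 30 mm; origin under its centre
- tin_cup: bystander: steel cup, 72 mm across, 85 mm high; origin under its centre
- bench_brush: bystander: bench brush lying on the bench, about 0.2 m long; origin under its middle
- steel_weight: bystander: dark steel block, 60 x 60 x 45 mm; origin under its centre

How it is judged:
By the outcome, as a careful person would: the job done as asked, in the order asked, and still so for the second after the job is handed in, while the arm keeps its last pose, push and grip.
It also fails if it takes over 61 s, if anything falls off the work surface, if the arm or the gripper's body presses on something with over 40 N, if the wrist force passes 120 N, or if a joint passes its speed limit or range.

### The arm

A 7-joint arm with a two-finger parallel gripper is mounted at the origin on the work surface. World frame = base frame: x ahead of the robot, y to its left, z up, the work surface at z = 0. Lengths are in m, angles in rad, forces in N, time in s.
With the tool pointing down it reaches from about 0.425 to 0.825 m from the base axis. Payload 3.6 kg.
Tool frame: the origin (TCP) lies at the centre of the arm's flange, where the gripper is bolted on; the fingertips stand 173 mm ahead of it and the grasp point (between the pads) lies 155 mm ahead of it; y points along the fingers, x is the direction in which the jaws open and shut, and the axes are right-handed (so a half turn about y gives the same grasp; the last joint's range is limited). The gripper opens to 85 mm and grips with 20 to 120 N. Pads are 22 mm wide; open, the fingers measure 114 mm over their backs; the gripper's body (76 mm by 85 mm) begins 54 mm behind the grasp point. The pads swing forward as they close: fully open they stand 13 mm farther back than shut.
Start: joints at [-1.167, 0.615, -0.013, 1.423, 0.008, 1.103, -0.04], TCP at [0.271, 0.591, 0.405] pointing down, gripper open.
Joint ranges: [-3.12, 3.12], [-0.3, 2.06], [-1.34, 1.32], [0.26, 2.42], [-1.36, 4.5], [0.01, 1.98], [-2.84, 2.84]. Speed limits (rad/s): [2.79, 2.79, 3.14, 3.14, 3.14, 3.14, 3.14].

### API

Orientations are given as a rotation vector (axis times angle).
In Python, from plant import bot, imaging gives the robot as it stands.
- The arm moves only by the tool arm_command, never from a script. Its argument "motion" is a list of rows, each an object with "linear": the shift along the tool's x, y, z normalised to -1 to 1, where 1 is 0.25 m, a list of three; "yaw": the turn about the tool's y normalised to -1 to 1, where 1 is 90 degrees; "claw": the opening, from -1 (shut) to 1 (fully open). In form: [{"linear": [dx, dy, dz], "yaw": yaw, "claw": claw}, ...]. A call has 1 to 10 rows; each row is the pose to reach, as a shift and turn from the pose commanded when the call began, along the tool's axes at that moment; what a row does not reach only later rows make up. A row lasts 1/12 s, in which the tool goes at most 41.7 mm and 7.16 degrees, less where a joint would pass 70% of its speed; a pose out of reach is approached as far as the arm can. A call with a number of a shift or a turn outside -1 to 1 is refused whole. A call with a gripper value outside its range is refused whole. The fingers move at their own pace and stop on an object; "squeeze" is the grip in N (left out, the last holds). Time passes only in rows, so rows that repeat a pose let the fingers close. It gives the time, the measured TCP pose, the force and the opening at its end, in the units of the state.
- bot.get_obs(): the state, without advancing time (a new reading comes with each control period).
- imaging.grab_frame(name): name is "scene" or "top"; returns a dict with "color" (400x640x3 uint8, blue, green, red), "range_z" (400x640 float32, m along the optical axis (not along the pixel's ray), 0 where there is no reading), "fovy" (degrees; the focal length in pixels is half the picture's height over the tangent of half this angle, whatever the lens; pixels are square), "cx", "cy" (the principal point, pixels), "R" (3x3) and "t" (3): a world point X has camera coordinates R X + t. Camera axes: x right, y down, z forward; pixel columns grow to the right and rows downward; lengths in m; the calibration is good to about 2 mm. A picture is of the moment at which its call begins.
- bot.job_done(): hands the job in, once; it reports no verdict.
The state is a dict: "t": time; "q": joint angles; "qd": joint speeds; "tau": joint torques, N m; "eef_pos": TCP position; "orientation": TCP orientation; "force": force on the tool from outside, world axes, zero at the start; "moment": the same for the moment, N m; "grip_width": finger opening in m.
Only numpy, scipy, OpenCV 4.12 (cv2) and the standard library are available. Lean on these libraries where they do the work, as an engineer would, in place of code of your own. Each camera call takes 0.05 s, during which the arm holds its last target.

## Working session

There is one attempt and no reset: what is moved stays moved. The work goes in short steps, Python scripts to look and compute and a tool call to move; the robot and the scene stay as the last step left them, time stands still between calls to the robot, and variables do not carry over. Pictures are saved under pics/ and viewed, and the job is handed in when it is done.

Besides the shell and the picture viewer there is one more tool, called after "Call:" by a JSON object that holds its "fn" and its "kwargs". arm_command: Moves the arm, as the interface text tells. Scaled input: -1 to 1 covers 0.25 m each way for a shift and 90 degrees each way for a turn. Its arguments: {"type":"object","properties":{"motion":{"type":"array","items":{"type":"object","properties":{"linear":{"type":"array","items":{"type":"number"}},"yaw":{"type":"number"},"claw":{"type":"number"}}}},"squeeze":{"type":"number"}},"required":["motion"]}

```bash
ls; mkdir -p pics; python3 - <<'E'
from plant import bot, imaging
import cv2, numpy as np, pickle
o=bot.get_obs()
for k,v in o.items(): print(k,np.round(v,4))
for n in("scene","top"):
    f=imaging.grab_frame(n); pickle.dump(f,open(f"{n}0.pkl","wb"))
    cv2.imwrite(f"pics/{n}0.png",f["color"]); print(n,f["fovy"],f["cx"],f["cy"],f["R"],f["t"])
E
```

```text
pics
t 0.0
q [-1.1675  0.6159 -0.0126  1.4249  0.0081  1.1034 -0.0404]
qd [-0.0012  0.0017  0.0009  0.0017 -0.0002 -0.0005 -0.0003]
tau [ 4.00000e-04 -4.69216e+01  2.59100e-01 -1.71027e+01  1.00000e-02
  9.60000e-03  0.00000e+00]
eef_pos [0.2707 0.5906 0.4035]
orientation [-1.3838 -0.8856  0.8891]
force [-0.4447  0.6796  0.1217]
moment [ 0.014   0.004  -0.0009]
grip_width 0.0853
scene 46.48068097561459 315.9473879276875 195.24749883616207 [[ 0.8776858   0.47923384  0.00159879]
 [ 0.32352266 -0.59004304 -0.73971771]
 [-0.3535544   0.64975698 -0.67291541]] [-0.50028429 -0.11439332  2.0136519 ]
top 44.32805752119158 321.8346115272556 203.7254084689204 [[ 0.01447617 -0.99986292  0.00803643]
 [-0.99220163 -0.01535944 -0.12369319]
 [ 0.12379967 -0.00618316 -0.99228797]] [-0.013615    0.5827746   1.57596796]
```

View pics/scene0.png

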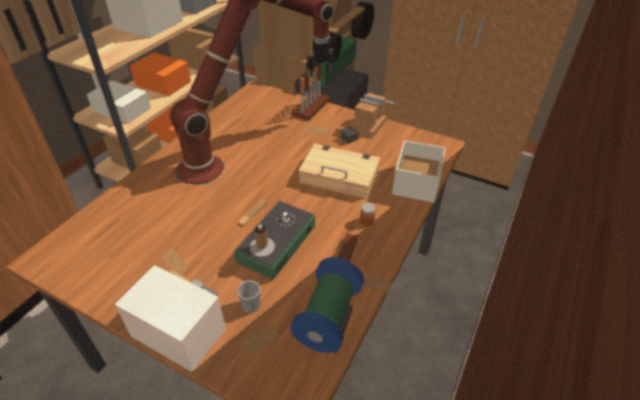

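View pics/top0.png

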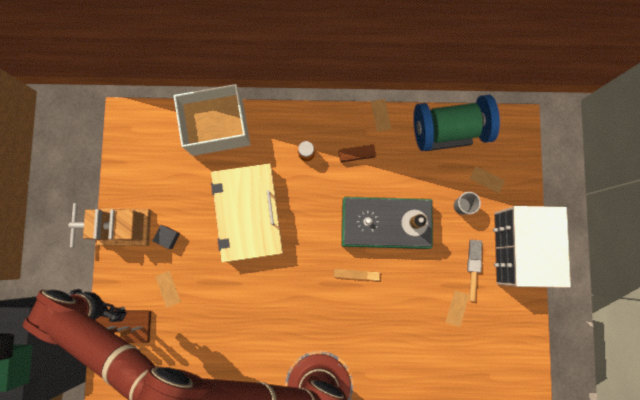

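```bash
python3 - <<'E'
import numpy as np
from scipy.spatial.transform import Rotation as R
r=R.from_rotvec([-1.3838,-0.8856,0.8891]).as_matrix(); print(r)
E
```

```text
[[ 4.16548172e-01 -1.02956659e-03 -9.09113063e-01]
 [ 9.09110052e-01 -2.34008601e-03  4.16549442e-01]
 [-2.55626815e-03 -9.99996732e-01 -3.87692159e-05]]
```

The top view has the box at about (247,212). Its hinges are on the left (217,187 and 223,243) and the bar is on the right (271,210). The sander is at about (387,222), with the shaft near (369,221) and the drum near (415,221). Next I'll measure from depth.

```bash
cat > h.py <<'E'
import numpy as np, cv2, pickle
from plant import bot, imaging
def grab(n,tag):
    f=imaging.grab_frame(n); pickle.dump(f,open(f"{n}{tag}.pkl","wb")); return f
def load(n,tag): return pickle.load(open(f"{n}{tag}.pkl","rb"))
def foc(f): return 200/np.tan(np.radians(f["fovy"]/2))
def cloud(f):
    F=foc(f); v,u=np.mgrid[0:400,0:640]; d=f["range_z"]
    P=np.stack([(u-f["cx"])/F*d,(v-f["cy"])/F*d,d],-1)
    W=(P-f["t"])@f["R"]; W[d==0]=np.nan; return W
def onplane(f,uv,z):
    uv=np.atleast_2d(np.array(uv,float)); F=foc(f)
    r=np.c_[(uv-[f["cx"],f["cy"]])/F,np.ones(len(uv))]@f["R"]; c=-f["R"].T@f["t"]
    return c+r*((z-c[2])/r[:,2])[:,None]
def proj(f,X):
    p=np.atleast_2d(X)@f["R"].T+f["t"]; return p[:,:2]/p[:,2:]*foc(f)+[f["cx"],f["cy"]]
def crop(f,x0,x1,y0,y1,s,name): cv2.imwrite(f"pics/{name}.png",cv2.resize(f["color"][y0:y1,x0:x1],None,fx=s,fy=s,interpolation=cv2.INTER_CUBIC))
E
python3 - <<'E'
from h import *
f=load("top",0); W=cloud(f); Z=W[...,2]
print("bench z",np.nanmedian(Z[285:300,200:320]))
def rect(m,name):
    m=cv2.morphologyEx(m.astype(np.uint8),cv2.MORPH_OPEN,np.ones((3,3)))
    n,l,s,c=cv2.connectedComponentsWithStats(m); i=1+np.argmax(s[1:,4])
    P=W[l==i]; z=np.median(P[:,2])
    cs,_=cv2.findContours((l==i).astype(np.uint8),cv2.RETR_EXTERNAL,cv2.CHAIN_APPROX_NONE)
    uv=max(cs,key=len)[:,0,:]; X=onplane(f,uv,z)[:,:2]
    r=cv2.minAreaRect((X*1000).astype(np.float32)); print(name,r,"z",z); return l==i
u=np.arange(640)[None];v=np.arange(400)[:,None]
rect((abs(Z-.07)<.012)&(u<300)&(u>190)&(v>155)&(v<275),"lid")
rect((abs(Z-.075)<.012)&(u<450)&(u>330)&(v>185)&(v<260),"sander")
m=(abs(Z-.104)<.014)&(u<300)&(u>190)&(v>155)&(v<275)
P=W[m];print("bar",m.sum(),P.mean(0), np.linalg.svd(P[:,:2]-P[:,:2].mean(0),full_matrices=False)[2][0])
crop(f,205,295,155,275,5,"lidcrop"); crop(f,330,445,185,260,6,"sandcrop")
g=load("scene",0);crop(g,225,330,195,285,6,"sandcrop_s")
E
```

```text
bench z -0.0004903455951422117
lid ((549.1968994140625, 241.51390075683594), (293.8505554199219, 198.62991333007812), 9.022762298583984) z 0.06923393935427594
sander ((523.2830810546875, -211.75099182128906), (285.15155029296875, 158.66867065429688), 89.25092315673828) z 0.07458284690311998
bar 111 [0.56148247 0.15923897 0.1062862 ] [-0.98765766 -0.15662808]
```

View pics/lidcrop.png

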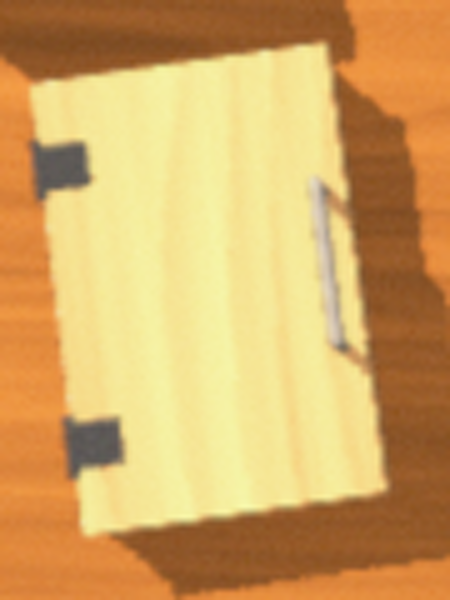

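View pics/sandcrop.png

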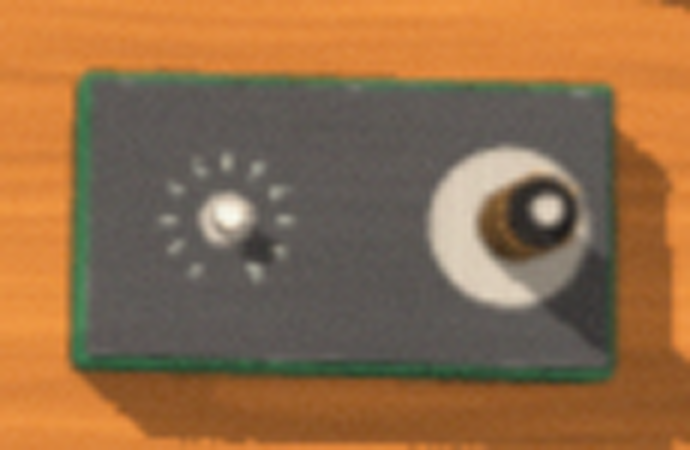

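View pics/sandcrop_s.png

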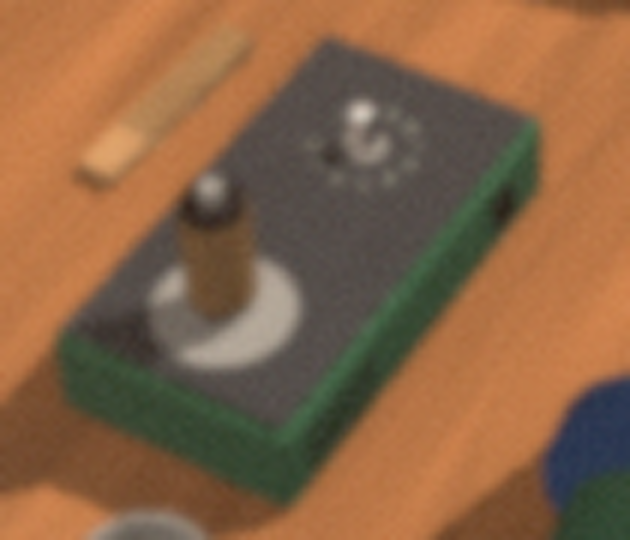

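The switch is on the far (+x world) side, at crop (503,207) in the scene view, so the sander's +x is close to world +x. I'll refine the shaft and bar positions from both views.

```bash
python3 - <<'E'
from h import *
f=load("top",0); g=load("scene",0); W=cloud(f)
print("bar top view",onplane(f,[[268,191.4],[272.4,224],[270.2,207.7]],.106))
gr=f["color"].astype(int); 
# low saturation = steel in lid crop
hsv=cv2.cvtColor(f["color"],cv2.COLOR_BGR2HSV)
m=np.zeros((400,640),bool); m[185:230,264:277]=True; m&=(hsv[...,1]<70)
v,u=np.nonzero(m); print(m.sum(),u.mean(),v.mean(),onplane(f,[u.mean(),v.mean()],.106))
for fr,box,n in((f,(210,230,358,378),"top"),(g,(208,225,278,292),"scene")):
    c=fr["color"].min(2); r=c[box[0]:box[1],box[2]:box[3]]
    print(n); print(r)
crop(f,355,385,208,234,20,"shaft_t"); crop(g,270,305,203,235,20,"shaft_s");crop(g,295,385,140,200,7,"box_s")
E
```

```text
bar top view [[0.6106781  0.16554958 0.106     ]
 [0.50804153 0.14894304 0.106     ]
 [0.55914969 0.15721231 0.106     ]]
90 269.7 206.85555555555555 [[0.56179017 0.15885175 0.106     ]]
top
[[ 86  90  86  89  90  87  89  91  90 109 104  92  88  89  87  91  86  86
   86  84]
 [ 85  85  87  88 103 100  89  85  98 135 121  89  88  88  92  97  89  89
   88  86]
 [ 86  85  86  89 110 105  93  85  93 139 122  89  86  94 128 125  99  88
   84  87]
 [ 85  83  87  87 114 132 110  89  91 107 101  88  87 100 136 126  94  88
   89  85]
 [ 89  87  86  89  94 108  98  89  85  89  89  87  88 105 109  98  89  86
   84  84]
 [106 102  91  87  91  89  86  87  88  89  87  87  87  96  94  90  88  91
   93  90]
 [114 134 112  87  89  91  88  92  93  93  98  89  89  88  92  89  91 128
  126 112]
 [ 98 107  97  87  84  89  95 118 131 141 145 127 101  90  87  84  95 136
  125  99]
 [ 87  92  85  88  89  92 118 158 172 182 182 173 147 110  88  88  87 102
   96  87]
 [ 86  88  86  83  89 108 153 171 205 219 215 206 176 139 104  82  85  88
   86  84]
 [ 95  90  88  84  92 136 169 170 218 230 228 223 183 142 1
[... 1101 characters left out ...]
3  74  83 102 135 167 176 153 122  90  87  91  87]
 [ 74  72  75  83 104 139 171 174 149 108  87  90  96  88]
 [ 70  75  77  79  95 123 139 138 115  84  81  81  84  85]
 [ 73  74  72  78  89 108 118 112  90  79  81  80  78  82]
 [ 75  72  75  82  98 114 111 103  85  92  96  92  80  79]
 [ 80  72  68  77  98 111 113 102  93 105 118 105  84  77]
 [ 78  65  61  70  89 103 112 111 110 123 126 109  88  74]
 [ 66  57  56  60  78  99 114 116 117 125 118 102  82  79]
 [ 67  53  47  60  70  87 105 113 118 114 104  90  80  76]
 [ 77  68  63  68  71  81  90  91  95  93  85  81  76  82]
 [ 78  73  80  78  77  75  80  83  81  78  84  88  85  84]
 [ 74  77  87  91  83  79  82  85  83  80  84  96  93  83]]
```

View pics/shaft_t.png

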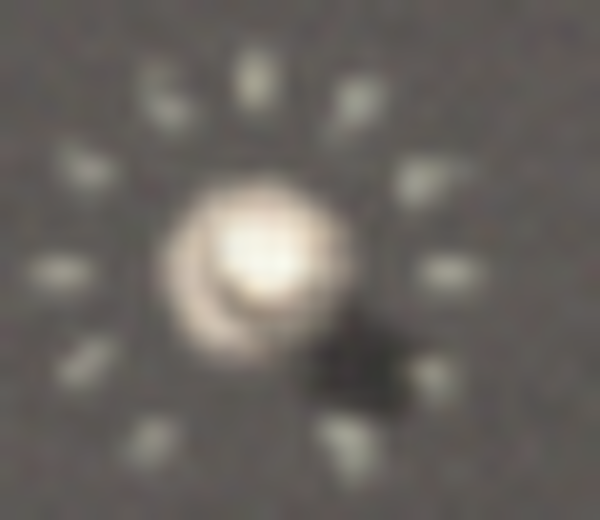

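View pics/shaft_s.png

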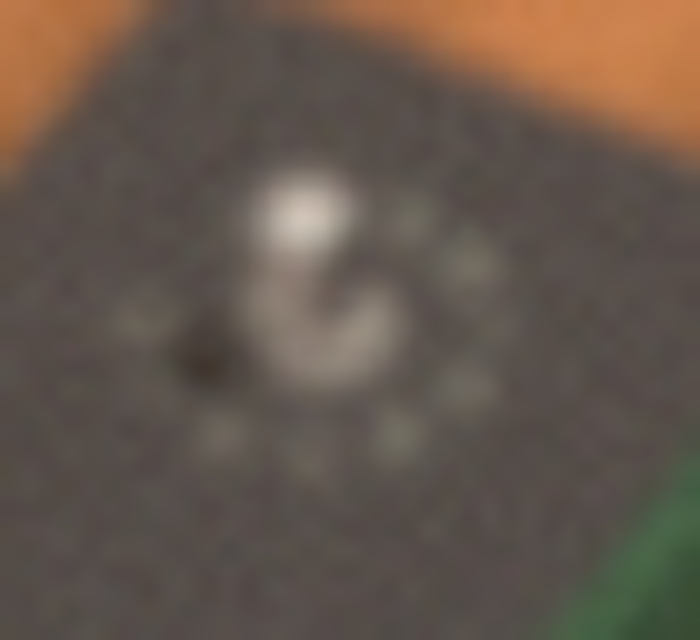

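View pics/box_s.png

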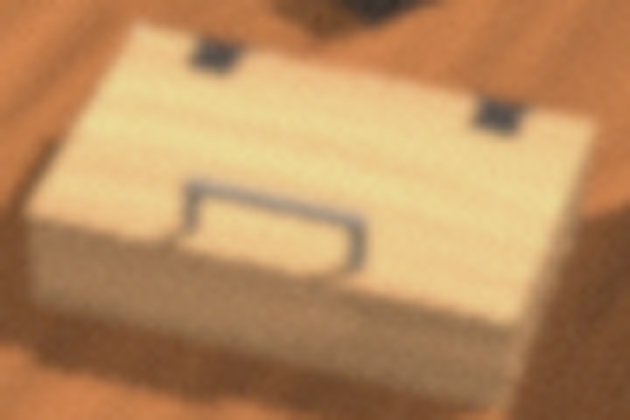

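```bash
python3 - <<'E'
from h import *
f=load("top",0); g=load("scene",0)
def p(c,s,x0,y0): return [(c[0]+.5)/s-.5+x0,(c[1]+.5)/s-.5+y0]
print("bar T",onplane(f,[p((315,182),5,205,155),p((336,344),5,205,155)],.104))
print("bar S",onplane(g,[p((190,187),7,295,140),p((360,217),7,295,140)],.104))
print("dial T",onplane(f,[p((255,273),20,355,208)],.075))
print("dial flange?")
print("tip T",onplane(f,[p((262,250),20,355,208)],.105))
print("tip S",onplane(g,[p((304,213),20,270,203)],.105))
# lid corners both
print("lid T",onplane(f,[p(c,5,205,155) for c in((32,86),(326,44),(386,490),(86,534))],.07))
print("lid S",onplane(g,[p(c,7,295,140) for c in((600,120),(520,325),(28,213),(135,22))],.07))
print("panel T",onplane(f,[p(c,6,330,185) for c in((82,76),(611,90),(611,372),(80,362))],.075))
print("panel S",onplane(g,[p(c,6,225,195) for c in((540,122),(283,435),(65,345),(325,40))],.075))
E
```

```text
bar T [[0.61222969 0.16705463 0.104     ]
 [0.51005634 0.15105591 0.104     ]]
bar S [[0.5125408  0.15300021 0.104     ]
 [0.60950179 0.17535288 0.104     ]]
dial T [[ 0.52419068 -0.15050964  0.075     ]]
dial flange?
tip T [[ 0.52511401 -0.14860543  0.105     ]]
tip S [[ 0.523158   -0.14711352  0.105     ]]
lid T [[0.67721021 0.3553213  0.07      ]
 [0.70793711 0.16606438 0.07      ]
 [0.42047315 0.12007945 0.07      ]
 [0.38999159 0.30903532 0.07      ]]
lid S [[0.67911975 0.36618369 0.07      ]
 [0.71294369 0.17070788 0.07      ]
 [0.42154948 0.12388824 0.07      ]
 [0.38520652 0.31912731 0.07      ]]
panel T [[ 0.60008984 -0.07309127  0.075     ]
 [ 0.59693911 -0.3565467   0.075     ]
 [ 0.44633472 -0.35456241  0.075     ]
 [ 0.44745175 -0.07341941  0.075     ]]
panel S [[ 0.60627728 -0.07706466  0.075     ]
 [ 0.60002355 -0.35615123  0.075     ]
 [ 0.45816263 -0.36074147  0.075     ]
 [ 0.4529005  -0.07785052  0.075     ]]
```

```bash
cat > go.py <<'E'
from h import *
from scipy.spatial.transform import Rotation as R
def rel(targets, base=None, verbose=True):
    """targets: list of (x,y,z TCP, tool-x angle deg); base=(pos,Rmat) commanded; prints linear & yaw"""
    if base is None:
        o=bot.get_obs(); base=(o["eef_pos"],R.from_rotvec(o["orientation"]).as_matrix())
    p,M=base; a0=np.degrees(np.arctan2(M[1,0],M[0,0]))
    print("at",np.round(p,4),"ang",round(a0,2))
    for t in targets:
        l=M.T@(np.array(t[:3])-p)/.25; da=(t[3]-a0+180)%360-180
        print(np.round(l,3).tolist(),"yaw",round(-da/90,4))
E
python3 -c "
from go import *
rel([(.5612,.1605,.34,99),(.5612,.1605,.26,99)])"
```

```text
at [0.2707 0.5906 0.4036] ang 65.38
[-1.079, 0.257, -1.773] yaw -0.3735
[-1.079, 0.577, -1.773] yaw -0.3735
```

Call:
{"fn": "arm_command", "kwargs": {"motion": [{"linear": [-0.54, 0.1, -0.89], "yaw": -0.374, "claw": 1}, {"linear": [-0.54, 0.1, -0.89], "yaw": -0.374, "claw": 1}, {"linear": [-0.54, 0.1, -0.89], "yaw": -0.374, "claw": 1}, {"linear": [-0.54, 0.1, -0.89], "yaw": -0.374, "claw": 1}, {"linear": [-0.54, 0.1, -0.89], "yaw": -0.374, "claw": 1}, {"linear": [-0.54, 0.1, -0.89], "yaw": -0.374, "claw": 1}, {"linear": [-0.54, 0.1, -0.89], "yaw": -0.374, "claw": 1}, {"linear": [-0.54, 0.1, -0.89], "yaw": -0.374, "claw": 1}], "squeeze": 40}}

```text
t: 0.77
eef_pos: [0.4203, 0.3704, 0.3788]
orientation: [-1.139, -1.315, 1.321]
force: [-0.4, 0.1, 0.0]
grip_width: 0.0852
```

```bash
python3 -c "
from go import *
rel([(.5612,.1605,.34,99),(.5612,.1605,.26,99)]);o=bot.get_obs();print(o['t'],o['q'],o['force'])"
```

```text
at [0.4203 0.3704 0.3788] ang 98.45
[-0.913, 0.159, -0.434] yaw -0.0061
[-0.911, 0.479, -0.434] yaw -0.0061
0.7667 [-0.65770454  0.50679691 -0.1594202   1.71944954  0.10113989  0.9263174
  0.85981024] [-0.38002784  0.07728741  0.03757351]
```

Call:
{"fn": "arm_command", "kwargs": {"motion": [{"linear": [-0.91, 0.16, -0.44], "yaw": 0, "claw": 1}, {"linear": [-0.91, 0.16, -0.44], "yaw": 0, "claw": 1}, {"linear": [-0.91, 0.16, -0.44], "yaw": 0, "claw": 1}, {"linear": [-0.91, 0.16, -0.44], "yaw": 0, "claw": 1}, {"linear": [-0.91, 0.16, -0.44], "yaw": 0, "claw": 1}, {"linear": [-0.91, 0.16, -0.44], "yaw": 0, "claw": 1}, {"linear": [-0.91, 0.16, -0.44], "yaw": 0, "claw": 1}, {"linear": [-0.91, 0.16, -0.44], "yaw": 0, "claw": 1}, {"linear": [-0.91, 0.16, -0.44], "yaw": 0, "claw": 1}]}}

```text
t: 1.52
eef_pos: [0.5607, 0.1697, 0.3394]
orientation: [-1.128, -1.325, 1.324]
force: [0.3, 0.8, -1.2]
grip_width: 0.0853
```

```bash
python3 -c "
from go import *
rel([(.5612,.1605,.34,99),(.5612,.1605,.26,99)]);o=bot.get_obs();print(o['t'],o['q'],o['force'])
f=grab('top',1);crop(f,190,340,130,270,4,'top1');f=grab('scene',1);crop(f,270,400,100,220,5,'sc1')"
```

```text
at [0.5607 0.1697 0.3394] ang 99.11
[-0.037, -0.003, 0.004] yaw 0.0012
[-0.037, 0.317, 0.004] yaw 0.0012
1.5167 [-0.23434149  0.58826171 -0.15305106  1.6938755   0.10827853  0.86842136
  1.29758164] [ 0.27278825  0.81985726 -1.19990459]
```

View pics/sc1.png

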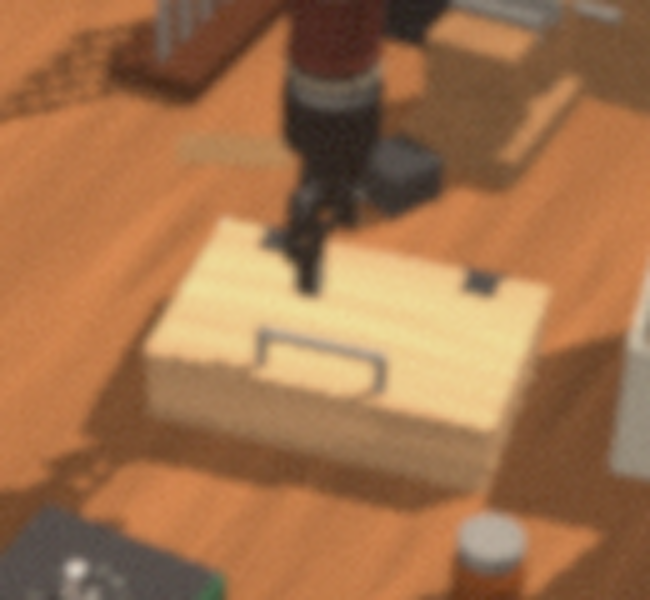

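```bash
python3 -c "
from go import *
rel([(.5612,.1605,.30,99),(.5612,.1605,.26,99)])"
```

```text
at [0.56   0.1713 0.3399] ang 99.32
[-0.044, 0.16, 0.002] yaw 0.0036
[-0.044, 0.32, 0.002] yaw 0.0036
```

Call:
{"fn": "arm_command", "kwargs": {"motion": [{"linear": [-0.044, 0.16, 0.002], "yaw": 0.003, "claw": 1}, {"linear": [-0.044, 0.32, 0.002], "yaw": 0.003, "claw": 1}, {"linear": [-0.044, 0.32, 0.002], "yaw": 0.003, "claw": 1}, {"linear": [-0.044, 0.32, 0.002], "yaw": 0.003, "claw": -0.5}, {"linear": [-0.044, 0.32, 0.002], "yaw": 0.003, "claw": -0.5}, {"linear": [-0.044, 0.32, 0.002], "yaw": 0.003, "claw": -0.5}, {"linear": [-0.044, 0.32, 0.002], "yaw": 0.003, "claw": -0.5}, {"linear": [-0.044, 0.32, 0.002], "yaw": 0.003, "claw": -0.5}], "squeeze": 30}}

```text
t: 2.28
eef_pos: [0.5629, 0.1576, 0.2618]
orientation: [-1.135, -1.325, 1.319]
force: [0.0, -0.1, -0.1]
grip_width: 0.0258
```

```bash
python3 -c "
from go import *
rel([(.5612,.1605,.30,99),(.5612,.1605,.26,99)]);
f=grab('top',2);crop(f,190,340,130,270,4,'top2');f=grab('scene',2);crop(f,270,400,100,220,5,'sc2')"
```

```text
at [0.5629 0.1576 0.2618] ang 98.79
[0.013, -0.153, 0.004] yaw -0.0023
[0.012, 0.007, 0.005] yaw -0.0023
```

View pics/sc2.png

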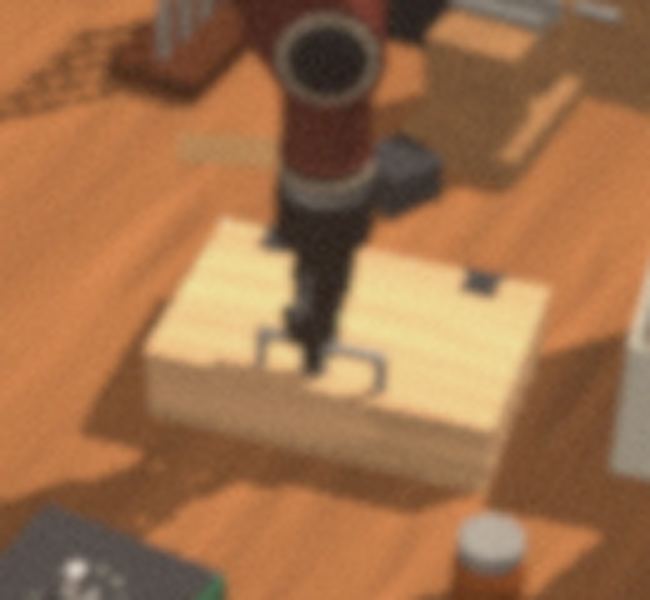

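View pics/top2.png

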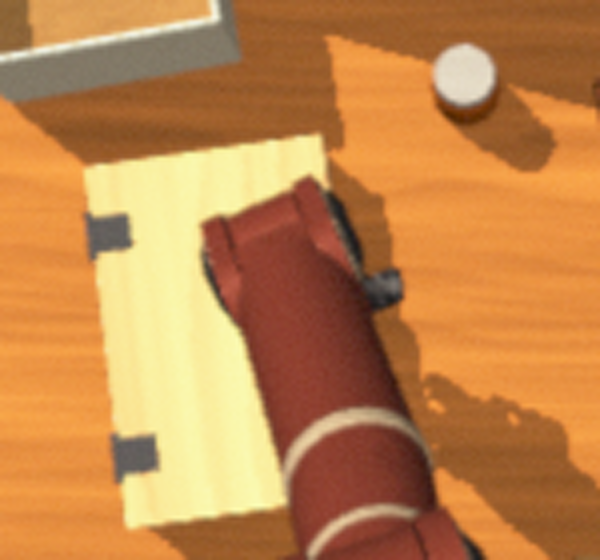

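Call:
{"fn": "arm_command", "kwargs": {"motion": [{"linear": [0.008, 0.007, 0.005], "yaw": 0, "claw": -1}, {"linear": [0.008, 0.007, 0.005], "yaw": 0, "claw": -1}, {"linear": [0.008, 0.007, 0.005], "yaw": 0, "claw": -1}, {"linear": [0.008, 0.007, 0.005], "yaw": 0, "claw": -1}, {"linear": [0.008, 0.007, 0.005], "yaw": 0, "claw": -1}], "squeeze": 30}}

```text
t: 2.8
eef_pos: [0.5615, 0.1608, 0.2596]
orientation: [-1.133, -1.327, 1.318]
force: [-0.7, 2.3, 5.0]
grip_width: 0.0091
```

```bash
cat > arc.py <<'E'
from go import *
def arc(bar0,a0,a1,n,ang=9.0):
    # bar0: TCP position when lid shut ; waypoints for lid angle a0..a1 relative to TCP at a0
    e=np.array([-np.sin(np.radians(ang)),np.cos(np.radians(ang)),0]); 
    P=lambda t: e*(-.176*np.cos(t)+.042*np.sin(t))+np.array([0,0,.176*np.sin(t)+.042*np.cos(t)])
    o=bot.get_obs(); M=R.from_rotvec(o["orientation"]).as_matrix()
    exp=bar0+P(a0)-P(0); print("TCP now",o["eef_pos"].round(4),"expected",exp.round(4),"F",o["force"].round(1),"w",round(o["grip_width"],4))
    for t in np.linspace(a0,a1,n+1)[1:]: print(round(t,3),np.round(M.T@(bar0+P(t)-P(0)-o["eef_pos"])/.25,3).tolist())
E
python3 -c "
from arc import *
b=bot.get_obs()['eef_pos'];print(b)
arc(b,0,.6,10)"
```

```text
[0.56146174 0.16080347 0.25955661]
TCP now [0.5615 0.1608 0.2596] expected [0.5615 0.1608 0.2596] F [-0.7  2.3  5. ] w 0.0091
0.06 [0.011, -0.042, -0.0]
0.12 [0.025, -0.083, -0.0]
0.18 [0.042, -0.123, -0.0]
0.24 [0.061, -0.162, -0.001]
0.3 [0.082, -0.2, -0.001]
0.36 [0.105, -0.237, -0.001]
0.42 [0.131, -0.272, -0.001]
0.48 [0.158, -0.306, -0.001]
0.54 [0.188, -0.337, -0.001]
0.6 [0.219, -0.368, -0.001]
```

Call:
{"fn": "arm_command", "kwargs": {"motion": [{"linear": [0.011, -0.042, 0], "yaw": 0, "claw": -1}, {"linear": [0.025, -0.083, 0], "yaw": 0, "claw": -1}, {"linear": [0.042, -0.123, 0], "yaw": 0, "claw": -1}, {"linear": [0.061, -0.162, 0], "yaw": 0, "claw": -1}, {"linear": [0.082, -0.2, 0], "yaw": 0, "claw": -1}, {"linear": [0.105, -0.237, 0], "yaw": 0, "claw": -1}, {"linear": [0.131, -0.272, 0], "yaw": 0, "claw": -1}, {"linear": [0.158, -0.306, 0], "yaw": 0, "claw": -1}, {"linear": [0.188, -0.337, 0], "yaw": 0, "claw": -1}, {"linear": [0.219, -0.368, 0], "yaw": 0, "claw": -1}]}}

```text
t: 3.63
eef_pos: [0.5535, 0.212, 0.3508]
orientation: [-1.138, -1.321, 1.321]
force: [5.3, -1.0, -4.7]
grip_width: 0.009
```

```bash
python3 -c "
from arc import *
f=grab('scene',3);crop(f,270,400,80,220,4,'sc3')
arc(np.array([.5615,.1608,.2596]),0.6,1.25,10)"
```

```text
TCP now [0.5531 0.2137 0.3526] expected [0.553  0.2146 0.3516] F [ 3.4 -2.   1.4] w 0.0085
0.665 [0.039, -0.027, -0.0]
0.73 [0.077, -0.055, -0.0]
0.795 [0.117, -0.08, -0.0]
0.86 [0.158, -0.103, -0.0]
0.925 [0.2, -0.124, -0.0]
0.99 [0.244, -0.141, 0.0]
1.055 [0.288, -0.156, 0.0]
1.12 [0.334, -0.168, 0.0]
1.185 [0.38, -0.176, 0.0]
1.25 [0.427, -0.182, 0.0]
```

View pics/sc3.png

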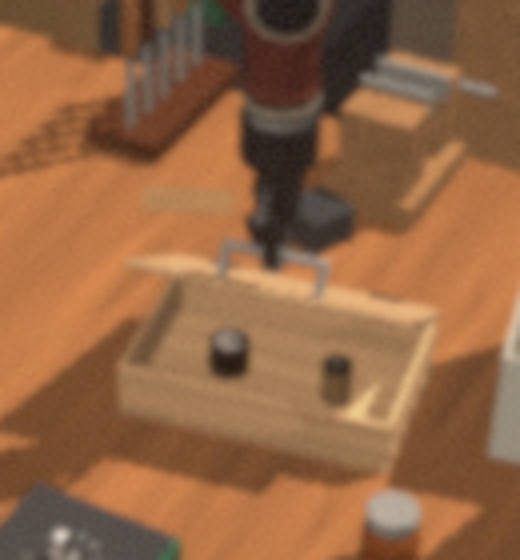

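The lid is opening cleanly. The knob is at crop (230,350) and the spare drum at (337,378). I'll carry on along the arc.

Call:
{"fn": "arm_command", "kwargs": {"motion": [{"linear": [0.039, -0.027, 0], "yaw": 0, "claw": -1}, {"linear": [0.077, -0.055, 0], "yaw": 0, "claw": -1}, {"linear": [0.117, -0.08, 0], "yaw": 0, "claw": -1}, {"linear": [0.158, -0.103, 0], "yaw": 0, "claw": -1}, {"linear": [0.2, -0.124, 0], "yaw": 0, "claw": -1}, {"linear": [0.244, -0.141, 0], "yaw": 0, "claw": -1}, {"linear": [0.288, -0.156, 0], "yaw": 0, "claw": -1}, {"linear": [0.334, -0.168, 0], "yaw": 0, "claw": -1}, {"linear": [0.38, -0.176, 0], "yaw": 0, "claw": -1}, {"linear": [0.427, -0.182, 0], "yaw": 0, "claw": -1}]}}

```text
t: 4.52
eef_pos: [0.5369, 0.3167, 0.3989]
orientation: [-1.139, -1.32, 1.32]
force: [1.2, -2.7, 8.8]
grip_width: 0.0088
```

```bash
python3 -c "
from arc import *
arc(np.array([.5615,.1608,.2596]),1.25,1.82,10)"
```

```text
TCP now [0.5369 0.3167 0.3989] expected [0.5364 0.3192 0.3979] F [ 1.2 -2.7  8.8] w 0.0088
1.307 [0.051, 0.002, 0.001]
1.364 [0.092, 0.001, 0.001]
1.421 [0.134, 0.004, 0.001]
1.478 [0.175, 0.008, 0.002]
1.535 [0.215, 0.015, 0.002]
1.592 [0.256, 0.024, 0.002]
1.649 [0.295, 0.035, 0.003]
1.706 [0.334, 0.049, 0.003]
1.763 [0.372, 0.065, 0.003]
1.82 [0.409, 0.083, 0.003]
```

Call:
{"fn": "arm_command", "kwargs": {"motion": [{"linear": [0.046, 0, 0], "yaw": 0, "claw": -1}, {"linear": [0.09, 0.001, 0], "yaw": 0, "claw": -1}, {"linear": [0.132, 0.004, 0], "yaw": 0, "claw": -1}, {"linear": [0.173, 0.008, 0], "yaw": 0, "claw": -1}, {"linear": [0.215, 0.015, 0], "yaw": 0, "claw": -1}, {"linear": [0.256, 0.024, 0], "yaw": 0, "claw": -1}, {"linear": [0.295, 0.035, 0], "yaw": 0, "claw": -1}, {"linear": [0.334, 0.049, 0], "yaw": 0, "claw": -1}, {"linear": [0.372, 0.065, 0], "yaw": 0, "claw": -1}, {"linear": [0.409, 0.083, 0], "yaw": 0, "claw": -1}]}}

```text
t: 5.35
eef_pos: [0.5207, 0.4205, 0.3752]
orientation: [-1.133, -1.322, 1.32]
force: [1.1, 1.8, 13.5]
grip_width: 0.0085
```

```bash
python3 -c "
from arc import *
f=grab('scene',4);crop(f,270,400,60,220,4,'sc4')
arc(np.array([.5615,.1608,.2596]),1.82,1.85,1)"
```

```text
TCP now [0.5202 0.4221 0.3746] expected [0.5208 0.4177 0.3778] F [1.9 1.2 8.3] w 0.0088
1.85 [0.001, -0.003, 0.0]
```

View pics/sc4.png

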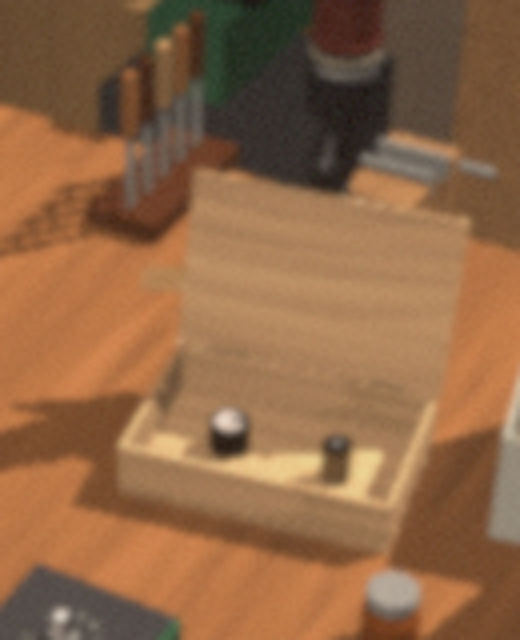

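Call:
{"fn": "arm_command", "kwargs": {"motion": [{"linear": [0, 0, 0], "yaw": 0, "claw": -0.45}, {"linear": [0, 0, 0], "yaw": 0, "claw": -0.45}, {"linear": [0, 0, 0], "yaw": 0, "claw": -0.45}, {"linear": [0, -0.06, 0], "yaw": 0, "claw": -0.45}, {"linear": [0, -0.16, 0], "yaw": 0, "claw": -0.45}, {"linear": [0, -0.28, 0], "yaw": 0, "claw": -0.45}, {"linear": [0, -0.42, 0], "yaw": 0, "claw": -0.45}, {"linear": [0, -0.44, 0], "yaw": 0, "claw": -0.45}]}}

```text
t: 6.07
eef_pos: [0.5203, 0.4203, 0.4897]
orientation: [-1.132, -1.327, 1.315]
force: [-0.6, 0.6, 1.8]
grip_width: 0.0238
```

```bash
python3 -c "
from arc import *
f=grab('scene',5);crop(f,270,400,60,220,4,'sc5')
crop(f,308,370,140,185,12,'knob5')
f=grab('top',5);crop(f,150,310,100,290,3,'top5');crop(f,210,300,150,270,5,'topk5')
o=bot.get_obs();print(o['t'],o['eef_pos'],o['force'],o['grip_width'])"
```

```text
6.1667 [0.52006648 0.41990918 0.48537046] [-0.22708628  0.14473618 -0.83833934] 0.02332407192441923
```

View pics/sc5.png

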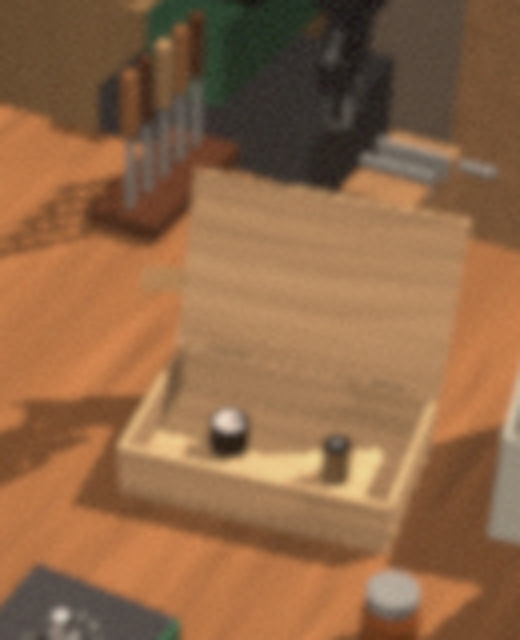

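View pics/topk5.png

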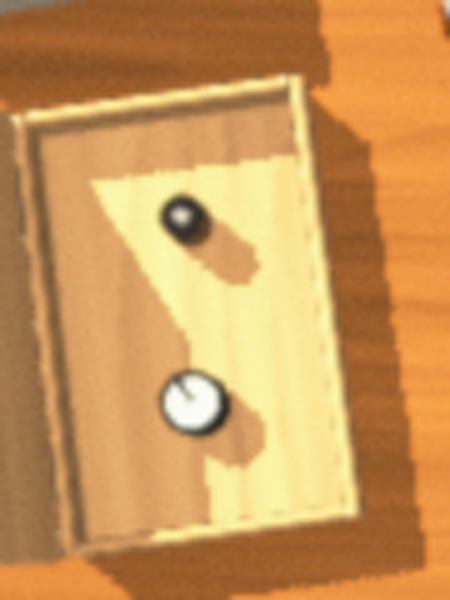

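View pics/knob5.png

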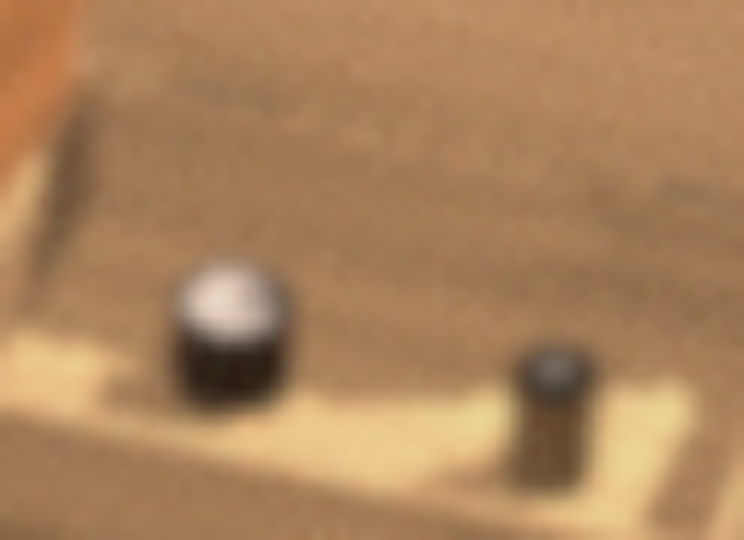

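```bash
python3 -c "
from h import *
f=load('top',5);crop(f,238,262,220,242,25,'kn5');print(f['color'].min(2)[222:240,240:258])
W=cloud(f);print((W[224:238,242:256,2]*1000).round())"
```

```text
[[104 109 106 111 107 113 106 107 137 155 154 159 164 164 165 155 148 156]
 [101 107 107 107 108 107 102  97 120 132 144 156 161 164 163 154 151 155]
 [106 107 106 102  98  86  84  86 100 105 107 126 151 161 163 159 151 153]
 [104 104 105  94  80  75 116 169 188 183 150 112 107 126 150 154 152 155]
 [101 105  97  84 121 107 139 215 235 236 228 184 117  85 108 139 149 152]
 [103  99  88 112 194 184 142 213 239 242 241 233 188 107  68 126 144 151]
 [102  95  89 164 227 232 183 169 225 240 244 242 231 158  68  86 108 139]
 [101  88  97 205 238 242 230 176 185 232 242 244 239 170  65  51  86 112]
 [102  91 102 217 240 242 241 223 225 239 242 243 240 176  66  41  79  96]
 [103  92 102 213 240 243 242 240 242 243 242 243 238 173  70  41  79  94]
 [101 102  88 167 231 241 243 242 244 243 244 240 215 128  54  42  79  91]
 [ 98 106  91 108 194 234 243 243 244 244 242 224 160  80  37  60  84  88]
 [105 110  99  83 122 199 231 239 240 238 216 154  95  42  41  75  89  94]
 [104 104 105  95  83 115 150 159 166 158 124  77  42  45  69  93  92  93]
 [101 104 108 104  99  93  88  80  78  68  58  45 
[... 377 characters left out ...]
. 43. 40. 45. 43. 38. 41. 45. 46. 43. 40.  9.  8.]
 [42. 46. 38. 38. 50. 46. 40. 45. 46. 47. 37. 45. 23. 12.]
 [44. 43. 37. 44. 41. 45. 47. 40. 42. 37. 43. 46. 37. 14.]
 [44. 47. 36. 42. 47. 41. 43. 43. 45. 40. 42. 49. 44. 13.]
 [42. 44. 38. 43. 42. 42. 41. 42. 41. 44. 43. 44. 41. 19.]
 [40. 43. 46. 42. 41. 42. 45. 41. 45. 43. 46. 47. 45. 14.]
 [45. 51. 36. 45. 44. 34. 49. 46. 41. 42. 44. 37. 30. 17.]
 [10. 50. 46. 41. 37. 44. 44. 46. 45. 43. 48. 48. 19. 16.]
 [ 9. 40. 43. 37. 48. 45. 47. 49. 43. 44. 42. 36. 16. -0.]
 [ 8.  7. 42. 43. 44. 44. 42. 46. 44. 40. 29. 20.  9.  8.]
 [ 3.  9. 10. 10. 42. 47. 46. 48. 37. 21. 12.  7. 11.  7.]
 [10.  5.  7.  5.  7. 11.  8.  6.  2.  4.  5. 10.  2.  1.]]
```

View pics/kn5.png

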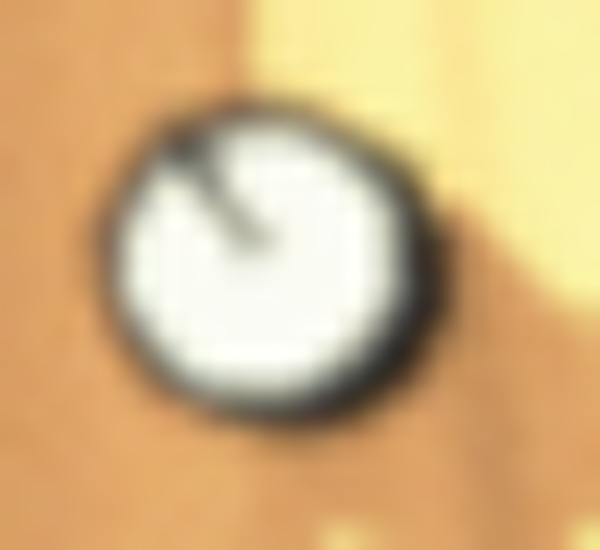

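```bash
python3 -c "
from h import *
f=load('top',5);c=f['color'].min(2).astype(float)
# white top contour at mid-level, sub-pixel via upscaled
s=8;x0,y0=236,218
big=cv2.resize(c[y0:244,x0:262],None,fx=s,fy=s,interpolation=cv2.INTER_CUBIC)
m=(big>165).astype(np.uint8)
n,l,st,ce=cv2.connectedComponentsWithStats(m);
L=l[(231-y0)*s,(249-x0)*s]
cs,_=cv2.findContours((l==L).astype(np.uint8),cv2.RETR_EXTERNAL,cv2.CHAIN_APPROX_NONE)
h=cv2.convexHull(max(cs,key=len))[:,0,:]
(cx,cy),r=cv2.minEnclosingCircle(h);e=cv2.fitEllipse(h)
px=lambda u,v:[(u+.5)/s-.5+x0,(v+.5)/s-.5+y0]
C=onplane(f,px(*e[0]),.044)[0];print('ell',e,C,onplane(f,px(cx,cy),.044))
# rib pixels: dark within hull eroded
mm=np.zeros_like(m);cv2.fillConvexPoly(mm,h.astype(np.int32),1);mm=cv2.erode(mm,np.ones((9,9)))
v,u=np.nonzero(mm*(big<225));w=240-big[v,u]
X=onplane(f,np.array(px(u,v)).T,.0455)[:,:2];mu=np.average(X,axis=0,weights=w)
cov=np.cov((X-mu).T,aweights=w);d=np.linalg.eigh(cov)[1][:,1]
print('rib mean',mu,'dir',np.degrees(np.arctan2(d[1],d[0])),'from centre',np.degrees(np.arctan2(*(mu-C[:2])[::-1])),np.linalg.eigvalsh(cov)**.5)
g=load('scene',5);crop(g,320,336,160,178,30,'kns')
# box rim top view
from h import *
p=lambda c:[(c[0]+.5)/5-.5+210,(c[1]+.5)/5-.5+150]
print(onplane(f,[p(q) for q in((300,77),(357,515),(74,552),(14,118))],.062))
"
```

```text
ell ((98.42823028564453, 98.94639587402344), (81.53558349609375, 85.24527740478516), 68.10123443603516) [0.49261861 0.23372861 0.044     ] [[0.49299927 0.23383608 0.044     ]]
rib mean [0.49853181 0.23698464] dir -142.14419509352584 from centre 28.83883972860936 [0.00377593 0.00552155]
[[0.70427566 0.16739171 0.062     ]
 [0.42062551 0.12321637 0.062     ]
 [0.3945657  0.30250859 0.062     ]
 [0.67416388 0.35237328 0.062     ]]
```

View pics/kns.png

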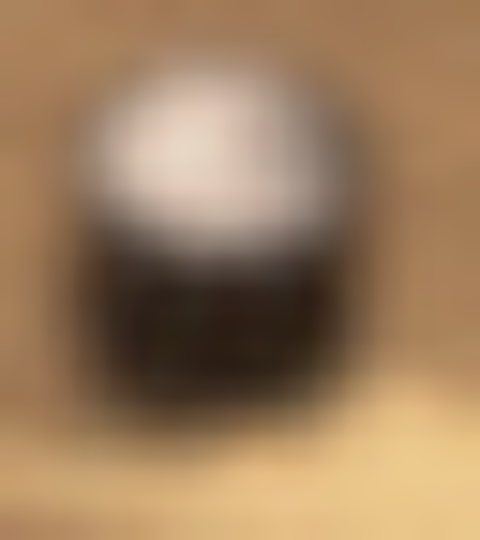

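```bash
python3 -c "
from go import *
g=load('scene',5);print(onplane(g,[326.8,164.7],.044))
rel([(.4930,.2345,.45,97),(.4930,.2345,.30,97)])
print(bot.get_obs()['q'])"
```

```text
[[0.49160507 0.23900815 0.044     ]]
at [0.5201 0.4199 0.4854] ang 98.78
[-0.717, 0.141, 0.22] yaw 0.0198
[-0.717, 0.741, 0.22] yaw 0.0198
[-0.63358274  0.59762035 -0.14924687  1.22836604  0.08553036  1.32158615
  0.94570645]
```

Call:
{"fn": "arm_command", "kwargs": {"motion": [{"linear": [-0.15, 0, 0.04], "yaw": 0.02, "claw": 0.2}, {"linear": [-0.3, 0, 0.09], "yaw": 0.02, "claw": 1}, {"linear": [-0.45, 0, 0.14], "yaw": 0.02, "claw": 1}, {"linear": [-0.6, 0.08, 0.19], "yaw": 0.02, "claw": 1}, {"linear": [-0.713, 0.2, 0.22], "yaw": 0.02, "claw": 1}, {"linear": [-0.713, 0.34, 0.22], "yaw": 0.02, "claw": 1}, {"linear": [-0.713, 0.5, 0.22], "yaw": 0.02, "claw": 1}, {"linear": [-0.713, 0.66, 0.22], "yaw": 0.02, "claw": 1}, {"linear": [-0.713, 0.74, 0.22], "yaw": 0.02, "claw": 1}, {"linear": [-0.713, 0.74, 0.22], "yaw": 0.02, "claw": 1}]}}

```text
t: 7.0
eef_pos: [0.4902, 0.2333, 0.2926]
orientation: [-1.142, -1.282, 1.311]
force: [-0.7, -0.6, -0.7]
grip_width: 0.0852
```

```bash
python3 -c "
from go import *
f=grab('scene',6);crop(f,270,400,60,220,4,'sc6');f=grab('top',6);crop(f,210,300,150,270,5,'top6')
rel([(.4930,.2355,.22,97),(.4930,.2355,.186,97)]);print(bot.get_obs()['force'])"
```

```text
at [0.4927 0.2348 0.298 ] ang 96.97
[0.003, 0.312, -0.003] yaw -0.0003
[0.003, 0.448, -0.004] yaw -0.0003
[-0.38518983 -0.10739977  0.57670666]
```

View pics/sc6.png

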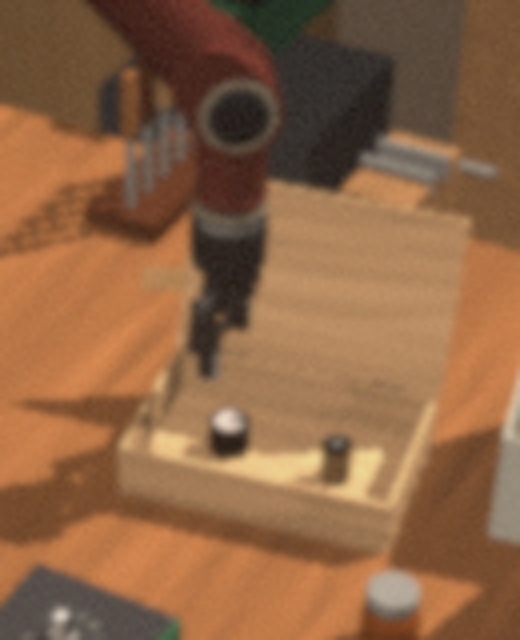

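Call:
{"fn": "arm_command", "kwargs": {"motion": [{"linear": [0.003, 0.15, -0.003], "yaw": 0, "claw": 1}, {"linear": [0.003, 0.3, -0.003], "yaw": 0, "claw": 1}, {"linear": [0.003, 0.4, -0.003], "yaw": 0, "claw": 1}, {"linear": [0.003, 0.448, -0.003], "yaw": 0, "claw": 1}, {"linear": [0.003, 0.448, -0.003], "yaw": 0, "claw": 0.2}, {"linear": [0.003, 0.448, -0.003], "yaw": 0, "claw": 0.1}, {"linear": [0.003, 0.448, -0.003], "yaw": 0, "claw": 0}, {"linear": [0.003, 0.448, -0.003], "yaw": 0, "claw": -0.2}, {"linear": [0.003, 0.448, -0.003], "yaw": 0, "claw": -0.2}, {"linear": [0.003, 0.448, -0.003], "yaw": 0, "claw": -0.2}], "squeeze": 50}}

```text
t: 7.93
eef_pos: [0.495, 0.2364, 0.19]
orientation: [-1.151, -1.302, 1.295]
force: [-0.6, -0.1, 7.1]
grip_width: 0.0401
```

```bash
python3 -c "
from go import *
f=grab('scene',7);crop(f,295,370,120,190,8,'sc7');f=grab('top',7);crop(f,210,300,150,270,5,'top7')
rel([(.4930,.2355,.22,97),(.4930,.2355,.186,97)]);o=bot.get_obs();print(o['force'],o['grip_width'],o['t'])"
```

```text
at [0.495  0.2363 0.19  ] ang 96.96
[-0.002, -0.12, 0.008] yaw -0.0005
[-0.002, 0.016, 0.009] yaw -0.0005
[ 0.01314804 -0.34163403  5.6594006 ] 0.040662306948824035 8.0333
```

View pics/sc7.png

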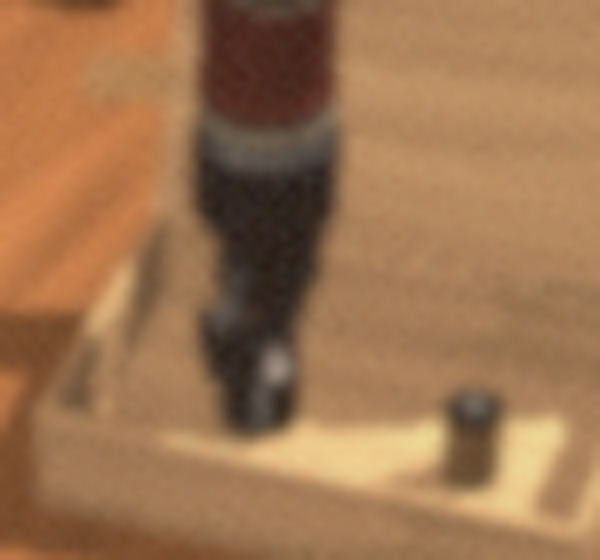

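View pics/top7.png

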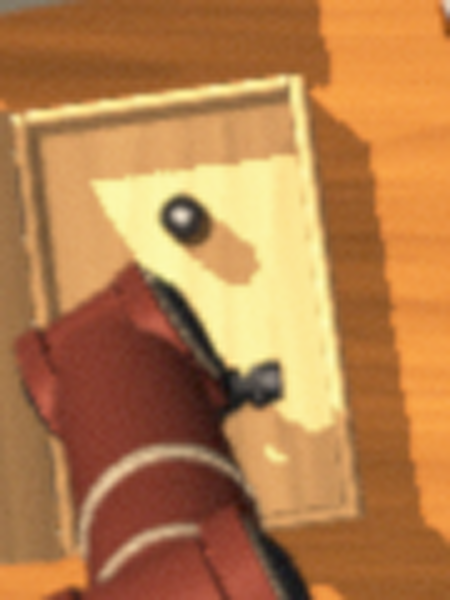

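Call:
{"fn": "arm_command", "kwargs": {"motion": [{"linear": [0, -0.05, 0], "yaw": 0, "claw": -0.2}, {"linear": [0, -0.14, 0], "yaw": 0, "claw": -0.2}, {"linear": [0, -0.26, 0], "yaw": 0, "claw": -0.2}, {"linear": [0, -0.4, 0], "yaw": 0, "claw": -0.2}, {"linear": [0, -0.54, 0], "yaw": 0, "claw": -0.2}, {"linear": [0, -0.66, 0], "yaw": 0, "claw": -0.2}, {"linear": [0, -0.66, 0], "yaw": 0, "claw": -0.2}], "squeeze": 60}}

```text
t: 8.62
eef_pos: [0.4956, 0.2367, 0.3601]
orientation: [-1.155, -1.311, 1.287]
force: [1.6, 0.9, -0.7]
grip_width: 0.0404
```

```bash
python3 -c "
from go import *
f=grab('scene',8);crop(f,295,370,100,190,6,'sc8');f=grab('top',8);crop(f,200,300,150,270,5,'top8')
rel([(.521,-.148,.355,59.2)]);o=bot.get_obs();print(o['force'],o['grip_width'],o['t'])"
```

```text
at [0.4941 0.2358 0.3548] ang 96.96
[-1.537, -0.003, 0.079] yaw 0.4195
[ 0.55809394 -1.06562946 -1.39876686] 0.04024959425729896 8.7167
```

View pics/sc8.png

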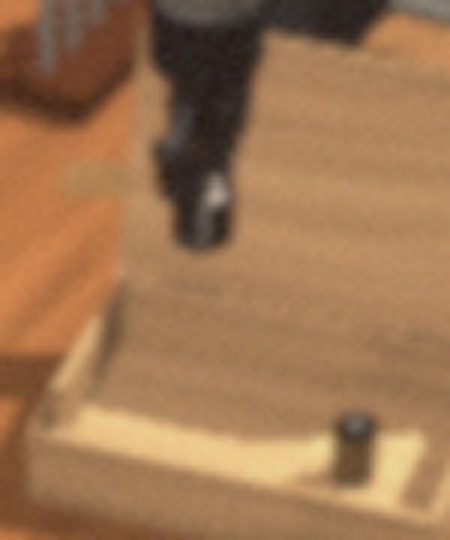

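The knob is lifted and held. Moving over to the sander.

Call:
{"fn": "arm_command", "kwargs": {"motion": [{"linear": [-0.12, 0, 0.01], "yaw": 0, "claw": -0.2}, {"linear": [-0.27, 0, 0.02], "yaw": 0, "claw": -0.2}, {"linear": [-0.42, 0, 0.03], "yaw": 0, "claw": -0.2}, {"linear": [-0.57, 0, 0.04], "yaw": 0, "claw": -0.2}, {"linear": [-0.72, 0, 0.04], "yaw": 0, "claw": -0.2}, {"linear": [-0.84, 0, 0.04], "yaw": 0, "claw": -0.2}, {"linear": [-0.92, 0, 0.04], "yaw": 0, "claw": -0.2}, {"linear": [-0.96, 0, 0.04], "yaw": 0, "claw": -0.2}, {"linear": [-0.96, 0, 0.04], "yaw": 0, "claw": -0.2}]}}

```text
t: 9.47
eef_pos: [0.513, -0.0064, 0.3516]
orientation: [-1.151, -1.292, 1.297]
force: [-0.6, 0.1, -1.2]
grip_width: 0.0403
```

```bash
python3 -c "
from go import *
rel([(.524,-.148,.34,59.2)]);o=bot.get_obs();print(o['q'],o['grip_width'],o['t'])"
```

```text
at [ 0.513  -0.0064  0.3516] ang 96.67
[-0.568, 0.047, 0.022] yaw 0.4163
[ 0.05513739  0.47197159 -0.12414019  1.88071361  0.08075022  0.79650081
  1.57498331] 0.040302933062184604 9.4667
```

Call:
{"fn": "arm_command", "kwargs": {"motion": [{"linear": [-0.1, 0.01, 0], "yaw": 0.07, "claw": -0.2}, {"linear": [-0.2, 0.02, 0.01], "yaw": 0.14, "claw": -0.2}, {"linear": [-0.3, 0.03, 0.01], "yaw": 0.21, "claw": -0.2}, {"linear": [-0.4, 0.04, 0.02], "yaw": 0.28, "claw": -0.2}, {"linear": [-0.5, 0.045, 0.02], "yaw": 0.35, "claw": -0.2}, {"linear": [-0.566, 0.045, 0.022], "yaw": 0.42, "claw": -0.2}, {"linear": [-0.566, 0.045, 0.022], "yaw": 0.42, "claw": -0.2}, {"linear": [-0.566, 0.045, 0.022], "yaw": 0.42, "claw": -0.2}, {"linear": [-0.566, 0.045, 0.022], "yaw": 0.42, "claw": -0.2}]}}

```text
t: 10.22
eef_pos: [0.5253, -0.1418, 0.3409]
orientation: [-1.412, -0.809, 0.808]
force: [0.5, -0.1, -1.0]
grip_width: 0.0399
```

```bash
python3 -c "
from go import *
f=grab('scene',9);crop(f,240,340,130,240,5,'sc9');crop(f,272,302,170,230,10,'sc9z')
f=grab('top',9);crop(f,320,420,170,270,5,'top9')
rel([(.524,-.148,.34,59.2)]);o=bot.get_obs();print(o['force'],o['grip_width'],o['t'])"
```

```text
at [ 0.5253 -0.1422  0.3412] ang 59.45
[-0.023, 0.005, -0.007] yaw 0.0028
[ 0.60056745 -0.36960359 -0.4265931 ] 0.03973650577002089 10.3167
```

View pics/sc9.png

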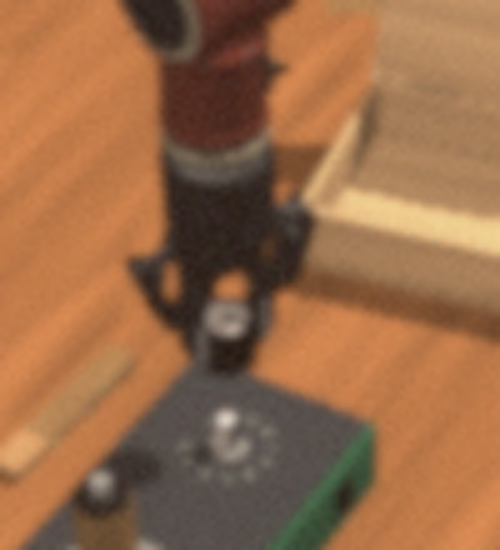

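View pics/sc9z.png

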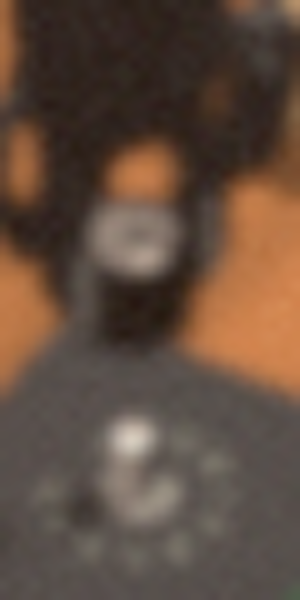

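View pics/top9.png

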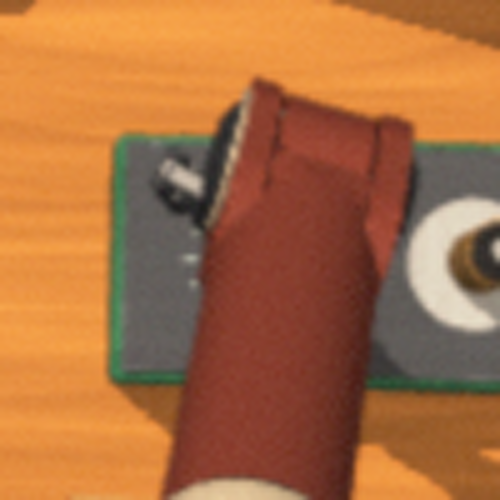

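```bash
python3 -c "
from go import *
g=load('scene',9)
p=lambda c:[(c[0]+.5)/10-.5+272,(c[1]+.5)/10-.5+170]
print('knob top',onplane(g,[p((137,238))],.1952),'tip',onplane(g,[p((132,438))],.105))
c=g['color'].min(2);print(c[186:208,278:296]);print(c[210:219,280:292])
o=bot.get_obs();print(o['eef_pos'],o['t'])"
```

```text
knob top [[ 0.52522375 -0.13951758  0.1952    ]] tip [[ 0.52370156 -0.14783081  0.105     ]]
[[ 29  34  28  31  32  51  63  70  67  66  61  50  33  33  31  29  31  28]
 [ 36  33  27  25  40  60  69  75  76  73  64  54  43  36  30  35  27  32]
 [ 35  34  33  29  43  61  69  73  75  73  57  49  36  31  42  36  44  44]
 [ 31  35  33  45  52  63  74  79  72  68  58  46  31  34  47  47  44  59]
 [ 38  35  39  58  75  87  91  89  88  82  70  50  40  41  61  62  57  63]
 [ 33  36  48  78  97 110 111 109 111 103  93  70  46  43  61  63  60  65]
 [ 33  34  60  90 114 121 116 110 109 108 104  81  57  46  62  61  59  65]
 [ 29  37  66  96 119 119 112 102 103 109 104  86  57  46  62  67  65  64]
 [ 37  44  67  95 115 118 115 114 119 117  99  74  50  48  62  67  66  63]
 [ 40  51  66  86 103 115 121 131 140 130 100  66  39  45  60  66  69  69]
 [ 43  60  73  72  85  98 109 124 128 111  85  53  30  37  59  71  72  70]
 [ 44  64  74  65  57  62  74  80  84  74  52  32  30  43  57  67  73  72]
 [ 47  66  73  59  43  35  40  37  36  32  25  23  24  42  55  70  71  71]
 [ 47  63  72  60  41  28  25  2
[... 449 characters left out ...]
55  54  69  71  69  71  75  78  77  79  80]
 [ 77  77  77  73  77  72  72  70  72  70  74  77  74  74  74  75  78  76]
 [ 77  77  76  79  78  75  73  75  75  76  77  80  78  74  74  75  78  76]]
[[ 76  78  77  78  81  80  82  79  74  80  76  77]
 [ 79  77  79  87 103 102  99  89  80  78  79  74]
 [ 75  78  91 119 142 146 134 104  89  86  83  84]
 [ 77  84 105 144 174 181 162 124  94  94  92  89]
 [ 79  90 104 145 177 181 154 113  90  94  99  93]
 [ 79  83  97 125 145 143 119  91  79  86  89  86]
 [ 77  79  95 114 121 111  94  81  82  83  83  84]
 [ 74  86 102 116 117 108  90  93 100  93  86  82]
 [ 71  84 102 117 117 109  99 110 120 109  92  79]]
[ 0.52531106 -0.14218579  0.34122573] 10.3167
```

```bash
python3 -c "
from go import *
rel([(.5255,-.149,.34,59.2),(.5255,-.149,.298,59.2)])"
```

```text
at [ 0.5253 -0.1422  0.3412] ang 59.45
[-0.023, 0.005, -0.015] yaw 0.0028
[-0.023, 0.173, -0.015] yaw 0.0028
```

Call:
{"fn": "arm_command", "kwargs": {"motion": [{"linear": [-0.023, 0.05, -0.015], "yaw": 0.003, "claw": -0.2}, {"linear": [-0.023, 0.12, -0.015], "yaw": 0.003, "claw": -0.2}, {"linear": [-0.023, 0.17, -0.015], "yaw": 0.003, "claw": -0.2}, {"linear": [-0.023, 0.17, -0.015], "yaw": 0.003, "claw": -0.2}, {"linear": [-0.023, 0.17, -0.015], "yaw": 0.003, "claw": -0.2}]}}

```text
t: 10.73
eef_pos: [0.5254, -0.1504, 0.2986]
orientation: [-1.416, -0.802, 0.803]
force: [0.3, 0.7, -1.0]
grip_width: 0.0398
```

```bash
python3 -c "
from go import *
f=grab('scene',10);crop(f,272,302,185,230,13,'sc10z')
rel([(.5255,-.149,.298,59.2),(.5255,-.149,.28,59.2)]);o=bot.get_obs();print(o['force'],o['grip_width'],o['t'])
P=np.array(o['eef_pos']); 
top=P-[0,0,.146]
print(proj(f,[top,top-[0,0,.036],[.5246,-.1478,.105]]))"
```

```text
at [ 0.5257 -0.1507  0.2994] ang 59.01
[0.005, 0.006, 0.004] yaw -0.0021
[0.005, 0.078, 0.004] yaw -0.0021
[ 1.34358352 -0.03647926 -0.68493518] 0.04004234588252396 10.7833
[[284.20671125 204.15889594]
 [284.65623157 211.54059731]
 [284.96958694 213.42962294]]
```

View pics/sc10z.png

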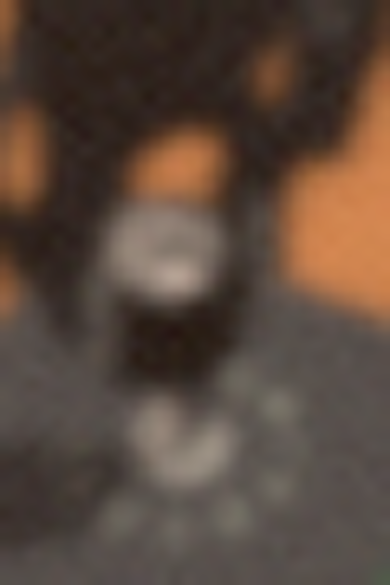

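```bash
python3 -c "
from go import *
g=load('scene',10)
p=lambda c:[(c[0]+.5)/13-.5+272,(c[1]+.5)/13-.5+185]
print('knob top',onplane(g,[p((168,248)),p((172,250))],.1534))
f=load('scene',0)
c=f['color'].min(2).astype(float)[210:216,280:290]-85; c[c<20]=0
v,u=np.mgrid[210:216,280:290];uv=[(u*c).sum()/c.sum(),(v*c).sum()/c.sum()];print(uv,onplane(f,uv,.105))
f=load('top',0)
c=f['color'].min(2).astype(float)[216:226,362:373]-185; c[c<0]=0
v,u=np.mgrid[216:226,362:373];uv=[(u*c).sum()/c.sum(),(v*c).sum()/c.sum()];print(uv,onplane(f,uv,.105))
"
```

```text
knob top [[ 0.52502973 -0.14790492  0.1534    ]
 [ 0.52638277 -0.14805698  0.1534    ]]
[np.float64(284.7132867132867), np.float64(213.4835164835165)] [[ 0.52394151 -0.14847332  0.105     ]]
[np.float64(367.64845605700714), np.float64(220.16389548693587)] [[ 0.52467853 -0.14868022  0.105     ]]
```

Call:
{"fn": "arm_command", "kwargs": {"motion": [{"linear": [0.002, 0.02, 0.002], "yaw": -0.002, "claw": -0.2}, {"linear": [0.002, 0.035, 0.002], "yaw": -0.002, "claw": -0.2}, {"linear": [0.002, 0.05, 0.002], "yaw": -0.002, "claw": -0.2}, {"linear": [0.002, 0.06, 0.002], "yaw": -0.002, "claw": -0.2}, {"linear": [0.002, 0.07, 0.002], "yaw": -0.002, "claw": -0.2}, {"linear": [0.002, 0.08, 0.002], "yaw": -0.002, "claw": -0.2}]}}

```text
t: 11.28
eef_pos: [0.5258, -0.1501, 0.2791]
orientation: [-1.417, -0.805, 0.802]
force: [0.8, 2.5, 0.7]
grip_width: 0.0399
```

```bash
python3 -c "
from go import *
rel([(.5255,-.150,.27,59.2),(.5255,-.150,.262,59.2)]);o=bot.get_obs();print(o['force'],o['moment'],o['grip_width'],o['t'])
f=grab('scene',11);crop(f,272,302,185,230,13,'sc11z')"
```

```text
at [ 0.5258 -0.1501  0.2791] ang 59.13
[-0.0, 0.036, 0.001] yaw -0.0008
[-0.0, 0.068, 0.001] yaw -0.0008
[0.76909633 2.5490647  0.74733492] [ 0.53871757 -0.24951078 -0.02123881] 0.0399375013928095 11.2833
```

View pics/sc11z.png

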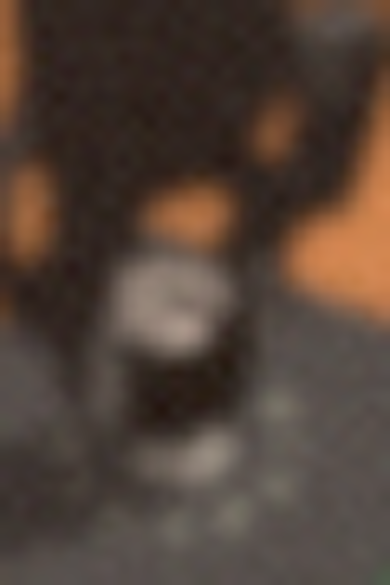

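Call:
{"fn": "arm_command", "kwargs": {"motion": [{"linear": [0.003, 0.012, 0.002], "yaw": 0, "claw": -0.2}, {"linear": [0.003, 0.024, 0.002], "yaw": 0, "claw": -0.2}, {"linear": [0.003, 0.036, 0.002], "yaw": 0, "claw": -0.2}, {"linear": [0.003, 0.046, 0.002], "yaw": 0, "claw": -0.2}, {"linear": [0.003, 0.046, 0.002], "yaw": 0, "claw": -0.2}, {"linear": [0.003, 0.046, 0.002], "yaw": 0, "claw": -0.2}], "squeeze": 80}}

```text
t: 11.83
eef_pos: [0.5255, -0.1497, 0.2672]
orientation: [-1.417, -0.804, 0.803]
force: [3.3, 2.7, -1.3]
grip_width: 0.0398
```

```bash
python3 -c "
from go import *
rel([(.5255,-.150,.27,59.2),(.5255,-.150,.262,59.2)]);o=bot.get_obs();print(o['force'],o['moment'],o['grip_width'],o['t'])"
```

```text
at [ 0.5255 -0.1497  0.2672] ang 59.1
[-0.001, -0.011, -0.001] yaw -0.0011
[-0.001, 0.021, -0.001] yaw -0.0011
[ 3.26050221  2.70111069 -1.33906344] [ 0.58449439 -0.74048073  0.02620125] 0.03976432200202206 11.8333
```

Call:
{"fn": "arm_command", "kwargs": {"motion": [{"linear": [0.001, 0.006, 0], "yaw": 0, "claw": -0.2}, {"linear": [0.002, 0.012, 0], "yaw": 0, "claw": -0.2}, {"linear": [0.002, 0.018, 0], "yaw": 0, "claw": -0.2}, {"linear": [0.002, 0.024, 0], "yaw": 0, "claw": -0.2}, {"linear": [0.002, 0.024, 0], "yaw": 0, "claw": -0.2}, {"linear": [0.002, 0.024, 0], "yaw": 0, "claw": -0.2}]}}

```text
t: 12.33
eef_pos: [0.5256, -0.1496, 0.2624]
orientation: [-1.418, -0.804, 0.803]
force: [0.6, 3.0, 7.6]
grip_width: 0.0396
```

```bash
python3 -c "
from go import *
rel([(.5255,-.150,.262,59.2)]);o=bot.get_obs();print(o['force'],o['moment'],o['grip_width'],o['t'])"
```

```text
at [ 0.5256 -0.1496  0.2624] ang 59.08
[-0.001, 0.002, -0.001] yaw -0.0014
[0.59743741 3.01286135 7.62526717] [ 0.68526484 -0.18204994  0.0170351 ] 0.03959852569297032 12.3333
```

Call:
{"fn": "arm_command", "kwargs": {"motion": [{"linear": [0.001, 0.006, 0], "yaw": 0, "claw": -0.2}, {"linear": [0.001, 0.012, 0], "yaw": 0, "claw": -0.2}, {"linear": [0.001, 0.018, 0], "yaw": 0, "claw": -0.2}, {"linear": [0.001, 0.018, 0], "yaw": 0, "claw": -0.2}, {"linear": [0.001, 0.018, 0], "yaw": 0, "claw": -0.2}]}}

```text
t: 12.75
eef_pos: [0.5255, -0.1496, 0.2608]
orientation: [-1.419, -0.804, 0.802]
force: [-3.6, 3.8, 25.6]
grip_width: 0.0398
```

```bash
python3 -c "
from go import *
rel([(.5255,-.150,.262,59.2)]);o=bot.get_obs();print(o['force'],o['moment'],o['grip_width'],o['t'])"
```

```text
at [ 0.5255 -0.1496  0.2608] ang 59.06
[-0.001, -0.005, -0.001] yaw -0.0016
[-3.60957684  3.83324677 25.61336994] [0.88444699 0.8989056  0.03706288] 0.039828771123180444 12.75
```

Call:
{"fn": "arm_command", "kwargs": {"motion": [{"linear": [0, -0.002, 0], "yaw": 0, "claw": -0.2}, {"linear": [0, -0.002, 0], "yaw": 0, "claw": -0.2}, {"linear": [0, -0.002, 0], "yaw": 0, "claw": -0.2}, {"linear": [0, -0.002, 0], "yaw": 0, "claw": -0.2}, {"linear": [0, -0.002, 0], "yaw": 0, "claw": -0.2}, {"linear": [0, -0.002, 0], "yaw": 0, "claw": -0.2}]}}

```text
t: 13.25
eef_pos: [0.5255, -0.1496, 0.2609]
orientation: [-1.419, -0.804, 0.802]
force: [-3.0, 3.6, 22.2]
grip_width: 0.04
```

```bash
python3 -c "
from go import *
f=grab('scene',12);crop(f,240,390,60,240,3,'sc12');crop(f,272,302,185,230,13,'sc12z');cv2.imwrite('pics/sc12f.png',f['color'])
f=grab('top',12);cv2.imwrite('pics/top12.png',f['color'])
rel([(.5255,-.150,.262,59.2)]);o=bot.get_obs();print(o['force'],o['moment'],o['grip_width'],o['t'])"
```

```text
at [ 0.5255 -0.1496  0.2609] ang 59.06
[-0.001, -0.004, -0.001] yaw -0.0016
[-4.13620113  3.72986883 22.2340342 ] [ 0.86010485  0.66498357 -0.0048744 ] 0.03961824485207483 13.35
```

View pics/sc12z.png

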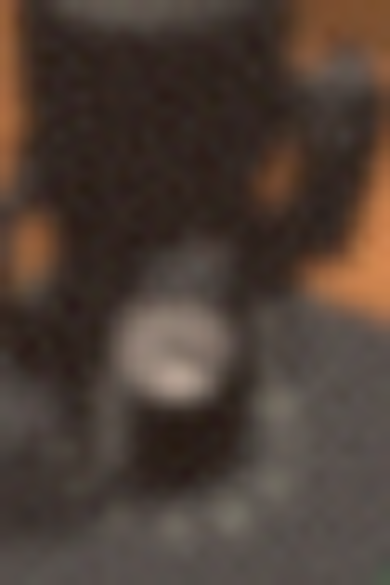

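View pics/sc12f.png

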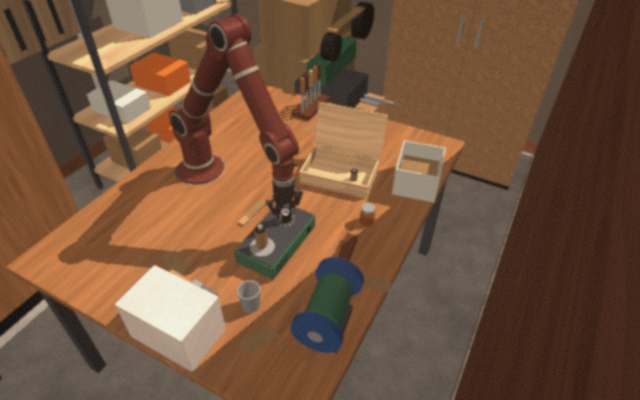

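View pics/top12.png

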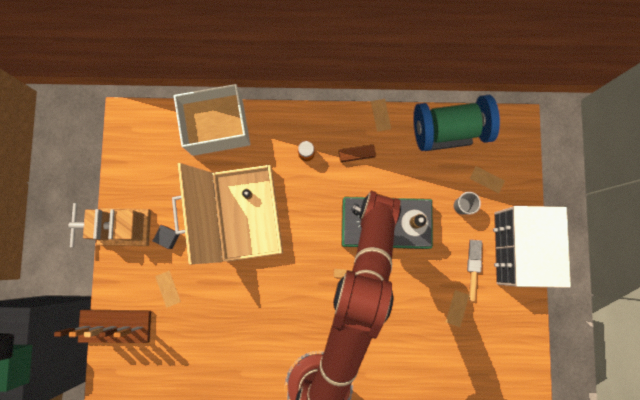

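The knob is down on the panel with no shaft showing (crop about 170,400). The lid is open, with its bar at about (178,215) in the top view, and everything else on the bench is where it was. Handing in.

```bash
python3 -c "
from plant import bot
print(bot.job_done());o=bot.get_obs();print(o['t'],o['eef_pos'],o['force'],o['grip_width'])"
```

```text
the job is handed in; nothing more can be done
None
the job is handed in; nothing more can be done
```

I did the job in the order asked and handed it in at about 13.4 s, with the gripper still holding the knob pressed down. I swung the lid back onto its stop by its bar and let go. Then I lifted the knob out, turned it 38° so its flat faced the shaft's flat, pushed it home and pressed it to the bottom.

**Last checks:**
- **Knob home:** it slid about 20 mm onto the shaft with almost no vertical force. The only resistance was a sideways push of 2–4 N.
- **Pressed to the bottom:** the spring resisted with about 8 N part-way down. The force then rose sharply to 22–26 N, well over the 10 N the spring needs at the bottom. The flange height (0.261 m) puts the knob's underside about 4 mm above the panel, as it should be.
- **Bench:** in the last pictures the lid is open, and the spare drum and the other visible items look to be where they were. The arm partly hides the sanding stick from above.

**Disagreements:** the two cameras differed by 2–5 mm on positions, so I used values in between and relied on the force readings. My first two angle estimates for the knob's rib differed (29° and 38°). I took 37°, which fitted the way the gripper closed squarely on its faces.

**Not seen directly:** the gripper hid the knob's rib from above at the end, so the flat's alignment is inferred from the fit.

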